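Lever the lid of the yellow dye tub

ROBOT

A 6-joint arm with a two-finger parallel gripper is mounted at the origin on the work surface. World frame = base frame: x ahead of the robot, y to its left, z up, the work surface at z = 0. Lengths are in m, angles in rad, forces in N, time in s.
With the tool pointing down it reaches from about 0.425 to 0.95 m from the base axis. Payload 3.5 kg.
Tool frame: the origin (TCP) lies at the very end of the fingers, on their centre line; the grasp point (between the pads) lies ctrl.grip_point_offset behind it (ctrl.grip_point_offset is the distance from the TCP to the grasp point, in m); z points along the fingers, y is the direction in which the jaws open and shut (so a half turn about z gives the same grasp; the last joint's range is limited). The gripper opens to 85 mm and grips with 20 to 120 N. Pads are 22 mm wide; open, the fingers measure 114 mm over their backs; the gripper's body (76 mm by 85 mm) begins 54 mm behind the grasp point. The pads swing forward as they close: fully open they stand 13 mm farther back than shut.
Start: joints at [-1.386, 0.286, 1.577, -0, 1.279, -0.15], TCP at [0.222, -0.637, 0.231] pointing down, gripper open.
Joint ranges: [-2.77, 2.77], [-0.9, 2.22], [0.21, 2.48], [-1.53, 4.67], [0.24, 2.81], [-2.84, 2.84]. Speed limits (rad/s): [2.79, 2.79, 3.14, 3.14, 3.14, 3.14].

INTERFACE

Orientations are given as a unit quaternion [x, y, z, w].
In Python, from plant import ctrl gives the robot as it stands.
- The arm moves only by the tool servo_tool, never from a script. Its argument "increments" is a list of rows, each a list of 5 numbers: the opening, from 0 (shut) to 1 (fully open), then the shift along the world's x, y, z in units of 40 mm (1.0 is 40 mm), then the turn about the world's z in units of 5 degrees (1.0 is 5 degrees). A call has exactly 10 rows; each row is the pose to reach, as a shift and turn from the pose measured when the call began; what a row does not reach only later rows make up. A row lasts 1/12 s, in which the tool goes at most 41.7 mm and 7.16 degrees, less where a joint would pass 70% of its speed; a pose out of reach is approached as far as the arm can. A call with a gripper value outside its range is refused whole. The fingers move at their own pace and stop on an object; "grip_force" is the grip in N (left out, the last holds). Time passes only in rows, so rows that repeat a pose let the fingers close, or fill a call up. It gives the time, the measured TCP pose, the force and the opening at its end, in the units of the state.
- ctrl.get_state(): the state, without advancing time (a new reading comes with each control period).
- ctrl.read_camera(name): name is "scene" or "side" or "wrist"; returns a dict with "frame" (420x560x3 uint8, red, green, blue), "K" (3x3 intrinsics, pixels), "distortion" ([k1, k2, p1, p2, k3] as OpenCV has them; the pictures are not rectified), "extrinsics" (4x4, takes a point from camera to world coordinates). Camera axes: x right, y down, z forward; pixel columns grow to the right and rows downward; lengths in m; the calibration is good to about 2 mm. A picture is of the moment at which its call begins. There is no depth.
- ctrl.sign_off(): hands the job in, once; it reports no verdict.
Trained networks look in a picture, given as the dict that the camera call returned (one of the last four; its "shot" number tells which), for a name from the list of things; names that differ only in an ending like _2 or _b are one class to them, and where a whole thing is asked for, a point or a joint stands for the part that bears it (a point fixed in the world has none). Each returns a list of dicts, best first, with "conf" (0 to 1); they miss things now and then, are a little off and sometimes report something else, mostly with a low value. They report only what shows in the picture. A call takes as long as a camera call. They do not tell look-alikes from the thing itself.
- ctrl.masks_of(picture, query): "region" (420x560 bool, what is visible of it) and "extent" ([left, top, right, bottom] in pixels, round what is visible of it).
- ctrl.landmark_of(picture, query): "centre" ([row, column] in pixels: a listed point, or the origin of a listed thing).
The state is a dict: "time": time; "qpos": joint angles; "dq": joint speeds; "joint_efforts": joint torques, N m; "eef_pos": TCP position; "tcp_rot": TCP orientation; "contact_force": force on the tool from outside, world axes, zero at the start; "wrist_torque": the same for the moment, N m; "opening": opening from 0.0 (shut) to 1.0 (fully open).
Only numpy, scipy, OpenCV 4.12 (cv2) and the standard library are available. Lean on these libraries where they do the work, as an engineer would, in place of code of your own. Each camera call takes 0.05 s, during which the arm holds its last target. There are 200 camera calls.

TASK

Take the lid lifter, hook its toe under the lip of the yellow tub's snap lid and lever the lid up until it has snapped free and its lip stands about 25 mm higher than when shut. Open it with the lifter only, never with the gripper, and leave the red tub shut. Then stand the lifter upright on the bench again and let go of it.

Things in the scene. Friction and masses are not known exactly. Their poses are not given: they have to be found in the camera images.
- lifter_mid (a point): Lid lifter, loose L-shaped tool, 0.2 kg, upright on the bench. Point: on the handle's axis, 63 mm above the underside; z up the handle, x the way the toe points. Handle dark wood, 22 x 22 mm, top at 126 mm; grip 60-115 mm up. Steel heel block 30 (x) x 40 (y) x 14 mm, centred under it; flat toe 26 mm wide, 5 mm thick, level with the underside, its tip 46 mm ahead (+x) of the axis
- yellow_lip (a point): Middle of the front edge of the yellow lid's lip, at its underside. Shut: z up, -x outward (roughly to the robot). Lip: flat tab 46 mm wide, 5 thick; 25 mm free depth (+x) under it before the tub's wall. A fixed level wooden rail runs in front of the lips as a rest for the heel: its top 18 mm below this point, from 18 to 58 mm outward (-x) of it
- yellow_lid (a joint): Yellow lid's hinge, rad: 0 shut, grows as the lip rises (0.1 = 14.5 mm), max 1.3. Hinge at the far side, 146 mm in +x from the lip's edge, at its height. A snap holds it shut and lets go in the first 8 mm at about 4 to 5 N at the lip; past it about 1 N, and it stays where left. Lid: disc 124 mm across, 8 mm thick; white tub 112 mm across, 80 high, yellow band
- red_lid (a joint): Hinge of the red lid, rad: 0 shut; to be left shut. Same tub and lid with red band, beside the yellow one (170 mm between centres, either order), turned the same way. Both tubs are fixed in a fixed wooden caddy, 360 mm wide, whose front rail is 74 mm above the bench
Mind the look-alikes: they are no part of the job. Several things look just like the part that bears lifter_mid: the one meant starts farthest to the robot's right.

How it is judged:
On the way:
1. the lifter pushes the yellow lid up, past its first 3 mm at the lip (value of joint yellow_lid above 0.02 rad and contact force between lifter and yellow_lid above 0.3 N), for 0.1 s.
At the end, for the whole second after the job is handed in: The yellow lid stays open by more than 0.10 rad (its lip 14.5 mm or more above shut), the red lid is shut (less than 0.03 rad), and the lifter stands released and at rest on the bench, upright within 10 degrees, its middle less than 75 mm above the bench (value of joint yellow_lid above 0.1 rad and value of joint red_lid below 0.03 rad and angle between lifter_mid's own z axis and vertical below 0.17 rad and height (world z) of lifter_mid below 0.075 m and linear speed of lifter below 0.02 m/s); the robot touches nothing.
It fails at once if the gripper or the arm touches the yellow lid (contact force between any of the fingers, the arm and yellow_lid above 0.5 N).
It fails at once if the red lid is opened (value of joint red_lid above 0.06 rad).
It also fails if it takes over 56 s, if anything falls off the work surface, if the arm or the gripper's body presses on something with over 40 N, if the wrist force passes 120 N, or if a joint passes its speed limit or range.

## Working session

There is one attempt and no reset: what is moved stays moved. The work goes in short steps, Python scripts to look and compute and a tool call to move; the robot and the scene stay as the last step left them, time stands still between calls to the robot, and variables do not carry over. Pictures are saved under pics/ and viewed, about 8 in all and at most 12, crops included, and the job is handed in when it is done.

Besides the shell and the picture viewer there is one more tool, called after ">>>" as a command line: name --pt "numbers of a row" for each row, then --argument value for the rest. servo_tool: Moves the arm, as the interface text tells. Its arguments: {"type":"object","properties":{"increments":{"type":"array"},"grip_force":{"type":"number"}},"required":["increments"]}

```bash
ls; mkdir -p pics; cat > h.py <<'E'
import numpy as np, cv2
from plant import ctrl
def ray(p,rc):
    u=cv2.undistortPoints(np.array([[[rc[1],rc[0]]]],float),p["K"],np.array(p["distortion"]))[0,0]
    E=np.array(p["extrinsics"]);return E[:3,3],E[:3,:3]@np.array([u[0],u[1],1])
def onz(p,rc,z):
    o,d=ray(p,rc);return o+d*(z-o[2])/d[2]
def tri(prs):
    A=np.zeros((3,3));b=np.zeros(3)
    for p,rc in prs:
        o,d=ray(p,rc);d=d/np.linalg.norm(d);M=np.eye(3)-np.outer(d,d);A+=M;b+=M@o
    return np.linalg.solve(A,b)
def proj(p,X):
    E=np.linalg.inv(np.array(p["extrinsics"]))
    return cv2.projectPoints(np.array(X,float).reshape(-1,3),cv2.Rodrigues(E[:3,:3])[0],E[:3,3],p["K"],np.array(p["distortion"]))[0][:,0]
def save(p,n,crop=None,s=1):
    f=p["frame"][...,::-1]
    if crop: f=f[crop[1]:crop[3],crop[0]:crop[2]]
    cv2.imwrite("pics/"+n,cv2.resize(f,None,fx=s,fy=s,interpolation=cv2.INTER_CUBIC))
E
python3 - <<'E'
from h import *
np.set_printoptions(precision=3,suppress=True)
fs=[]
for n in("scene","side","wrist"):
    p=ctrl.read_camera(n);fs.append(p["frame"])
    for q in("lifter_mid","yellow_lip"):
        for r in ctrl.landmark_of(p,q): print(n,q,np.round(r["centre"]),round(r["conf"],2),onz(p,r["centre"],.063 if q[0]=='l' else .092))
    save(p,n+"0.png")
print(ctrl.grip_point_offset,ctrl.get_state())
cv2.imwrite("pics/all0.png",cv2.resize(np.vstack([np.hstack(fs[:2]),np.hstack([fs[2],fs[2]*0])])[...,::-1],(800,600),interpolation=cv2.INTER_AREA))
E
```

```text
pics
scene lifter_mid [240. 213.] 0.91 [ 0.467 -0.234  0.063]
scene lifter_mid [218. 183.] 0.87 [ 0.353 -0.232  0.063]
scene lifter_mid [272. 193.] 0.85 [ 0.499 -0.334  0.063]
scene lifter_mid [202. 218.] 0.73 [ 0.38  -0.128  0.063]
scene yellow_lip [161. 366.] 0.56 [0.611 0.25  0.092]
side lifter_mid [257. 176.] 0.92 [ 0.377 -0.128  0.063]
side lifter_mid [296. 232.] 0.82 [ 0.467 -0.226  0.063]
side lifter_mid [356. 266.] 0.64 [ 0.505 -0.338  0.063]
side yellow_lip [125. 273.] 0.68 [0.614 0.227 0.092]
0.0187 {'time': 0.45, 'qpos': array([-1.386,  0.286,  1.577, -0.   ,  1.279, -0.15 ]), 'dq': array([-0.   , -0.001, -0.002, -0.001,  0.   , -0.002]), 'joint_efforts': array([ -0.   , -40.536, -29.245,  -0.   ,   0.002,   0.   ]), 'eef_pos': array([ 0.222, -0.637,  0.231]), 'tcp_rot': array([ 0.986,  0.167, -0.   , -0.   ]), 'contact_force': array([0.025, 0.148, 0.124]), 'wrist_torque': array([ 0.038,  0.043, -0.019]), 'opening': 1.000376551369192}
```

View pics/all0.png

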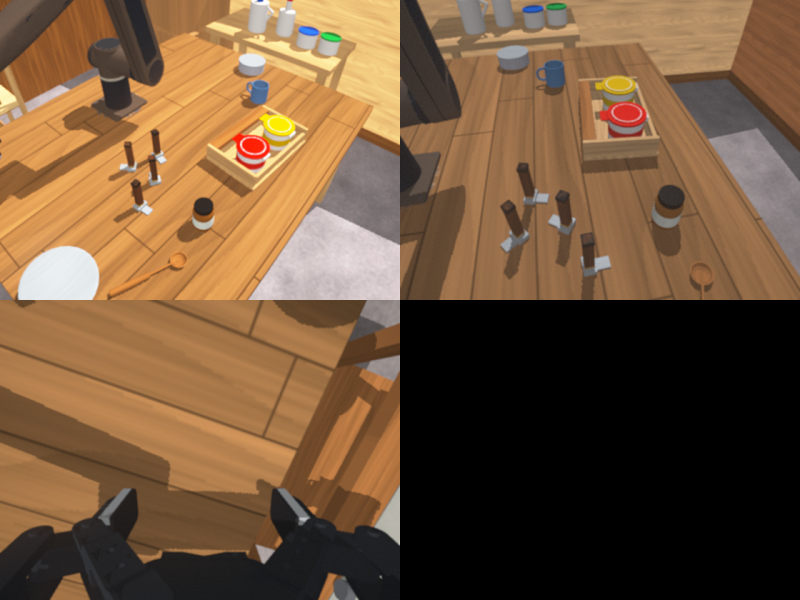

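The overview shows four lifters. In full-size scene pixels (row, col) they are (272,193), (240,213), (218,183) and (202,218). The one farthest to the robot's right (lowest y) is (272,193), at y≈-0.336. Next I'll check that choice in a close crop and measure the directions.

```bash
python3 - <<'E'
from h import *
np.set_printoptions(precision=3,suppress=True)
P={n:ctrl.read_camera(n) for n in("scene","side")}
tiles=[]
for n,p in P.items():
    for q in("yellow_lid","red_lid"):
        for r in ctrl.masks_of(p,q)[:2]:
            m=r["region"];v,u=np.nonzero(m);print(n,q,round(r["conf"],2),r["extent"],m.sum(),v.mean(),u.mean())
            (cx,cy),ax,an=cv2.fitEllipse(max(cv2.findContours(m.astype(np.uint8),0,2)[0],key=len));print("  ell",cx,cy,onz(p,(cy,cx),.098))
    for r in ctrl.masks_of(p,"lifter_mid"):print(n,"lifter",round(r["conf"],2),r["extent"])
def crop(p,b,w=400,h=300):return cv2.resize(p["frame"][b[1]:b[3],b[0]:b[2]],(w,h),interpolation=cv2.INTER_CUBIC)
s,d=P["scene"],P["side"]
im=np.vstack([np.hstack([crop(s,(150,230,250,305)),crop(d,(220,310,320,385))]),np.hstack([crop(s,(310,140,430,230)),crop(d,(240,90,380,195))])])
cv2.imwrite("pics/c1.png",im[...,::-1])
E
```

```text
scene yellow_lid 0.56 [364.8, 160.4, 413.6, 190.5] 1111 174.9045904590459 388.96219621962194
  ell 388.77362060546875 174.7957000732422 [0.695 0.231 0.098]
scene red_lid 0.79 [330.0, 187.5, 379.5, 222.6] 1336 204.9124251497006 352.94610778443115
  ell 352.5108947753906 204.2458953857422 [0.68  0.063 0.098]
scene lifter 0.83 [211.8, 180.9, 232.9, 227.0]
scene lifter 0.68 [209.0, 220.7, 226.6, 259.2]
scene lifter 0.64 [168.5, 200.1, 188.5, 242.6]
side yellow_lid 0.94 [273.5, 105.3, 330.6, 135.8] 1232 119.44237012987013 303.60795454545456
  ell 304.3943786621094 119.39627838134766 [0.695 0.23  0.098]
side red_lid 0.61 [276.6, 141.3, 345.5, 178.6] 1734 160.47347174163784 314.8760092272203
  ell 314.8506774902344 160.49057006835938 [0.678 0.06  0.098]
side lifter 0.84 [253.8, 326.9, 295.9, 386.2]
side lifter 0.63 [163.8, 229.4, 209.5, 289.8]
side lifter 0.62 [141.6, 278.8, 182.4, 355.3]
```

View pics/c1.png

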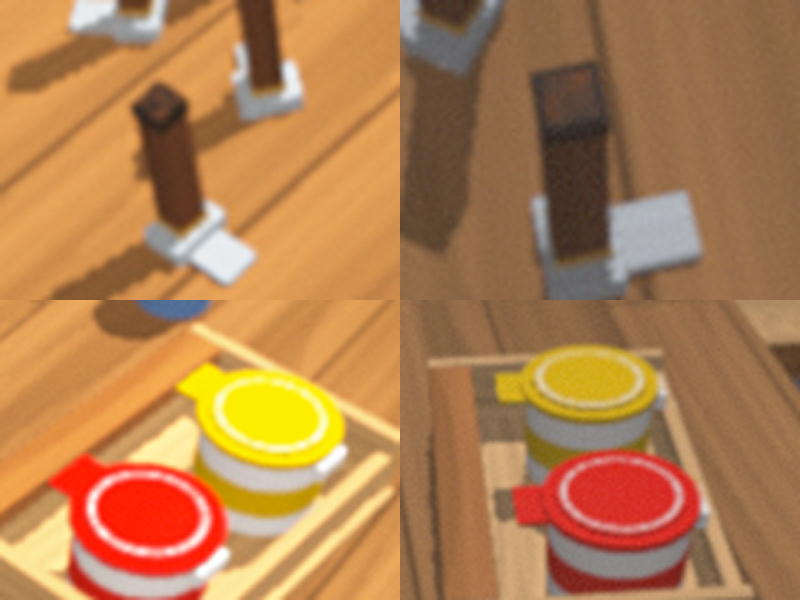

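The crop shows the chosen lifter on the open bench, toe pointing away from the robot (scene toe-tip corners ≈ (214,294) and (206,301)). The yellow lid's tab points at the robot, over the orange-brown rail, with front corners ≈ (372,159) and (363,165.5). I'll triangulate from these corners.

```bash
python3 - <<'E'
from h import *
np.set_printoptions(precision=4,suppress=True)
s,d=ctrl.read_camera("scene"),ctrl.read_camera("side")
for n,a,b in(("yL",(158.9,372.1),(116.6,274)),("yR",(165.5,363.4),(125,274.7)),("rL",(187.4,334.6),(155.5,279.9)),("rR",(194,325),(168,280.6)),("toeL",(293.75,214),(358,291.8)),("toeR",(301,206),(371,295.5)),("mid",(272,193),(356,266))):
    z=.005 if n[0]=="t" else .063 if n=="mid" else .096
    print(n,tri([(s,a),(d,b)]),onz(s,a,z),onz(d,b,z))
ly=[ctrl.landmark_of(p,"yellow_lip") for p in(s,d)]
print([x[0] for x in ly if x], tri([(p,x[0]["centre"]) for p,x in zip((s,d),ly)]) if all(ly) else 0)
E
```

```text
yL [0.6223 0.2629 0.0964] [0.6209 0.2658 0.096 ] [0.6225 0.2604 0.096 ]
yR [0.6174 0.2223 0.0956] [0.6173 0.2224 0.096 ] [0.6173 0.2208 0.096 ]
rL [0.6064 0.0902 0.0975] [0.6065 0.0899 0.096 ] [0.6067 0.0943 0.096 ]
rR [0.6005 0.0532 0.0937] [0.6016 0.0515 0.096 ] [0.6    0.0499 0.096 ]
toeL [ 0.5487 -0.3214  0.0047] [ 0.5488 -0.3213  0.005 ] [ 0.5486 -0.3217  0.005 ]
toeR [ 0.5496 -0.3467  0.0073] [ 0.5488 -0.3481  0.005 ] [ 0.55   -0.3436  0.005 ]
mid [ 0.5053 -0.3388  0.069 ] [ 0.5009 -0.3345  0.063 ] [ 0.5056 -0.3376  0.063 ]
[{'centre': [162.7, 366.2], 'conf': 0.92}, {'centre': [120.9, 275.9], 'conf': 0.93}] [0.6214 0.2288 0.1034]
```

>>> servo_tool --pt "1 0.7 0.75 0 1.4" --pt "1 1.4 1.5 0 2.8" --pt "1 2.1 2.25 0 4.2" --pt "1 2.8 3.0 0 5.6" --pt "1 3.5 3.75 0 7.0" --pt "1 4.2 4.5 0 8.4" --pt "1 4.9 5.25 0 9.8" --pt "1 5.6 6.0 0 11.2" --pt "1 6.3 6.8 0 12.6" --pt "1 7.0 7.55 0 14.2" --grip_force 80

```text
time: 1.88
eef_pos: [0.5027, -0.3339, 0.2317]
tcp_rot: [0.709, 0.705, 0.0, 0.0]
contact_force: [1.2, -0.2, 0.7]
opening: 1.001
```

>>> servo_tool --pt "1 0 0 0 0" --pt "1 0 0 0 0" --pt "1 0 0 0 0" --pt "1 0 0 0 0" --pt "1 0 0 0 0" --pt "1 0 0 0 0" --pt "1 0 0 0 0" --pt "1 0 0 0 0" --pt "1 0 0 0 0" --pt "1 0 0 0 0"

```text
time: 2.72
eef_pos: [0.5025, -0.3341, 0.2317]
tcp_rot: [0.709, 0.705, -0.0, 0.0]
contact_force: [-1.2, -0.4, -0.2]
opening: 1.001
```

```bash
python3 - <<'E'
from h import *
np.set_printoptions(precision=4,suppress=True)
p=ctrl.read_camera("wrist");save(p,"w1.png")
st=ctrl.get_state();print(st["time"],st["eef_pos"],st["tcp_rot"],np.degrees(2*np.arctan2(st["tcp_rot"][1],st["tcp_rot"][0])),st["qpos"])
for r in ctrl.landmark_of(p,"lifter_mid"):print(r,onz(p,r["centre"],.063))
print(proj(p,[[.503,-.335,.126],[.549,-.3335,.005]]))
E
```

```text
2.7667 [ 0.5026 -0.3341  0.2317] [ 0.7091  0.7051 -0.      0.0003] 89.66907783866996 [-0.7546  0.1302  1.7586 -0.      1.2522 -0.7488]
{'centre': [201.6, 283.6], 'conf': 0.91} [ 0.5011 -0.3356  0.063 ]
{'centre': [95.9, 121.0], 'conf': 0.86} [ 0.3493 -0.2333  0.063 ]
{'centre': [89.4, 243.8], 'conf': 0.6} [ 0.4648 -0.2286  0.063 ]
[[285.5909 217.3229]
 [323.879  189.302 ]]
```

View pics/w1.png

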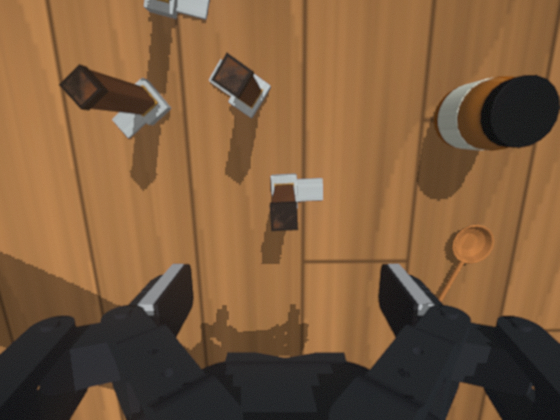

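The lifter's handle top is at (284,217), midway between the fingers, with the toe pointing along image-right (+x). I'll descend and grip.

>>> servo_tool --pt "1 0 0 -0.6 0" --pt "1 0 0 -1.2 0" --pt "1 0 0 -1.8 0" --pt "1 0 -0.03 -2.4 0" --pt "1 0 -0.03 -3.0 0" --pt "1 0 -0.03 -3.5 0" --pt "1 0 -0.03 -3.9 0" --pt "1 0 -0.03 -4.05 0" --pt "1 0 -0.03 -4.05 0" --pt "0.2 0 -0.03 -4.05 0"

```text
time: 3.65
eef_pos: [0.503, -0.3354, 0.0701]
tcp_rot: [0.709, 0.705, 0.0, 0.001]
contact_force: [-0.0, -0.1, -0.7]
opening: 0.883
```

>>> servo_tool --pt "0 0 0 0 0" --pt "0 0 0 0 0" --pt "0 0 0 0 0" --pt "0 0 0 0 0" --pt "0 0 0 0 0" --pt "0 0 0 0 0" --pt "0 0 0 0 0" --pt "0 0 0 0 0" --pt "0 0 0 0 0" --pt "0 0 0 0 0" --grip_force 80

```text
time: 4.48
eef_pos: [0.5031, -0.3357, 0.0708]
tcp_rot: [0.709, 0.705, -0.0, 0.001]
contact_force: [-2.1, 0.8, 5.3]
opening: 0.246
```

>>> servo_tool --pt "0 0 0 0.6 0" --pt "0 0 0 1.4 0" --pt "0 0 0 2.3 0" --pt "0 0 0 3.1 0" --pt "0 0 0 3.5 0" --pt "0 0 0.7 3.5 0" --pt "0 0 1.6 3.5 0" --pt "0 0 2.6 3.5 0" --pt "0 0 3.6 3.5 0" --pt "0 0 4.6 3.5 0"

```text
time: 5.32
eef_pos: [0.5023, -0.1497, 0.2093]
tcp_rot: [0.709, 0.705, -0.0, -0.0]
contact_force: [1.3, 0.1, -1.9]
opening: 0.25
```

>>> servo_tool --pt "0 0.05 1 0 -0.1" --pt "0 0.1 2 0 -0.2" --pt "0 0.15 3 0 -0.3" --pt "0 0.2 4 0 -0.4" --pt "0 0.3 5 0 -0.5" --pt "0 0.4 6 0 -0.6" --pt "0 0.5 7 0 -0.7" --pt "0 0.6 8 0 -0.8" --pt "0 0.65 9 0 -0.9" --pt "0 0.68 10 0 -1.05"

```text
time: 6.15
eef_pos: [0.5287, 0.2524, 0.2078]
tcp_rot: [0.741, 0.671, -0.001, -0.001]
contact_force: [0.8, -1.0, -2.2]
opening: 0.25
```

>>> servo_tool --pt "0 0 0 0 0" --pt "0 0 0 0 0" --pt "0 0 0 0 0" --pt "0 0 0 0 0" --pt "0 0 0 0 0" --pt "0 0 0 0 0" --pt "0 0 0 0 0" --pt "0 0 0 0 0" --pt "0 0 0 0 0" --pt "0 0 0 0 0"

```text
time: 6.98
eef_pos: [0.5288, 0.2522, 0.2078]
tcp_rot: [0.741, 0.671, -0.001, -0.001]
contact_force: [-0.7, -0.2, -2.5]
opening: 0.249
```

```bash
cat > look.py <<'E'
import sys
from h import *
np.set_printoptions(precision=4,suppress=True)
P={n:ctrl.read_camera(n) for n in("wrist","scene","side")}
st=ctrl.get_state();print(st["time"],st["eef_pos"],np.degrees(2*np.arctan2(st["tcp_rot"][1],st["tcp_rot"][0]))-90,st["contact_force"],st["opening"])
for n,p in P.items():
    for q in("yellow_lip","lifter_mid"):
        for r in ctrl.landmark_of(p,q)[:4]:print(n,q,r["centre"],round(r["conf"],2),onz(p,r["centre"],.092 if q[0]=="y" else st["eef_pos"][2]-.0078))
def crop(p,b,w,h):return cv2.resize(p["frame"][b[1]:b[3],b[0]:b[2]],(w,h),interpolation=cv2.INTER_CUBIC)
im=np.hstack([np.vstack([crop(P["scene"],(290,90,430,195),400,300),crop(P["side"],(200,60,340,165),400,300)]),np.vstack([crop(P["wrist"],(0,0,560,420),400,300),crop(P["wrist"],(200,100,400,250),400,300)])])
cv2.imwrite("pics/"+sys.argv[1],im[...,::-1])
E
python3 look.py l1.png
```

```text
7.1333 [0.5287 0.2524 0.2078] -5.646808633596947 [-0.143  -0.5396 -1.4826] 0.2437027015446055
wrist yellow_lip [213.2, 390.0] 0.69 [0.6177 0.2435 0.092 ]
scene yellow_lip [162.8, 366.5] 0.95 [0.6156 0.2439 0.092 ]
scene lifter_mid [119.4, 346.0] 0.9 [0.5267 0.2489 0.2   ]
scene lifter_mid [202.6, 217.9] 0.89 [ 0.4911 -0.2257  0.2   ]
scene lifter_mid [221.8, 183.3] 0.87 [ 0.476  -0.3161  0.2   ]
scene lifter_mid [238.2, 213.5] 0.66 [ 0.5595 -0.3078  0.2   ]
side yellow_lip [123.1, 272.6] 0.93 [0.6148 0.2368 0.092 ]
side lifter_mid [84.6, 232.7] 0.81 [0.5242 0.2452 0.2   ]
side lifter_mid [294.4, 227.1] 0.7 [ 0.4641 -0.3146  0.2   ]
side lifter_mid [309.2, 156.9] 0.69 [ 0.3792 -0.3207  0.2   ]
side lifter_mid [255.0, 175.5] 0.59 [ 0.4009 -0.2401  0.2   ]
```

View pics/l1.png

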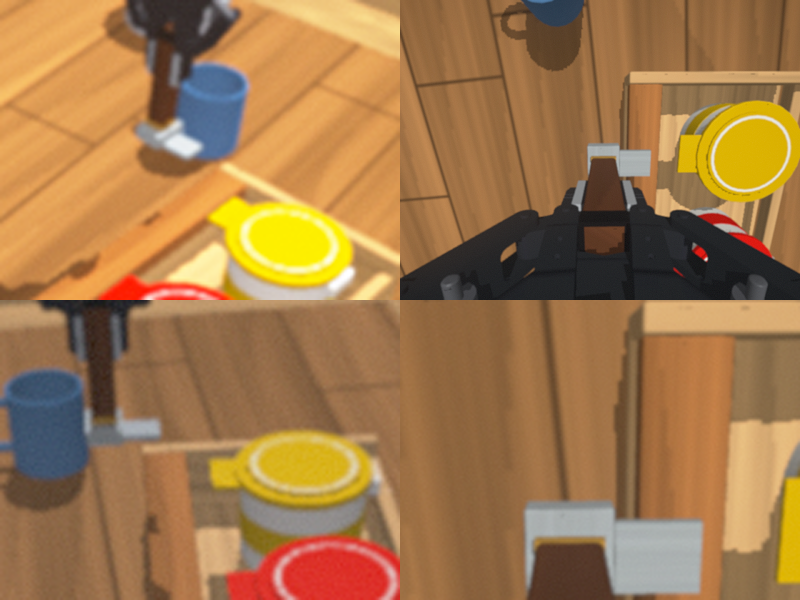

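In the wrist crop (scaled), the lifter is level, its toe pointing at the yellow tab at about (689,155) and square to the rail. The lip is 89 mm ahead of the handle axis, with about zero lateral error. I'll lower, then insert.

>>> servo_tool --pt "0 0 0 -0.4 0" --pt "0 0 0 -0.8 0" --pt "0 0 0 -1.1 0" --pt "0 0 0 -1.3 0" --pt "0 0 0 -1.45 0" --pt "0 0 0 -1.45 0" --pt "0 0 0 -1.45 0" --pt "0 0 0 -1.45 0" --pt "0 0 0 -1.45 0" --pt "0 0 0 -1.45 0"

```text
time: 8.27
eef_pos: [0.5292, 0.2527, 0.1507]
tcp_rot: [0.741, 0.672, 0.0, -0.0]
contact_force: [-0.5, -0.5, -0.5]
opening: 0.248
```

```bash
python3 look.py l2.png
```

```text
8.4167 [0.5289 0.2525 0.1501] -5.6384800840443745 [ 0.0338  0.5349 -1.6696] 0.2510411913600795
wrist yellow_lip [234.6, 414.3] 0.86 [0.6162 0.244  0.092 ]
wrist lifter_mid [263.5, 284.5] 0.71 [0.529  0.2535 0.1423]
scene yellow_lip [165.7, 367.1] 0.66 [0.6239 0.2334 0.092 ]
scene lifter_mid [200.1, 216.3] 0.82 [ 0.4354 -0.1819  0.1423]
scene lifter_mid [218.2, 181.6] 0.78 [ 0.4165 -0.2783  0.1423]
scene lifter_mid [238.9, 215.2] 0.7 [ 0.5233 -0.2738  0.1423]
scene lifter_mid [134.8, 342.0] 0.64 [0.5191 0.2513 0.1423]
side yellow_lip [122.6, 270.8] 0.85 [0.6108 0.24   0.092 ]
side lifter_mid [312.3, 156.7] 0.96 [ 0.3651 -0.2875  0.1423]
side lifter_mid [257.8, 175.8] 0.64 [ 0.3905 -0.1963  0.1423]
side lifter_mid [296.7, 228.8] 0.62 [ 0.4642 -0.2798  0.1423]
side lifter_mid [106.8, 235.4] 0.59 [0.5262 0.2451 0.1423]
```

View pics/l2.png

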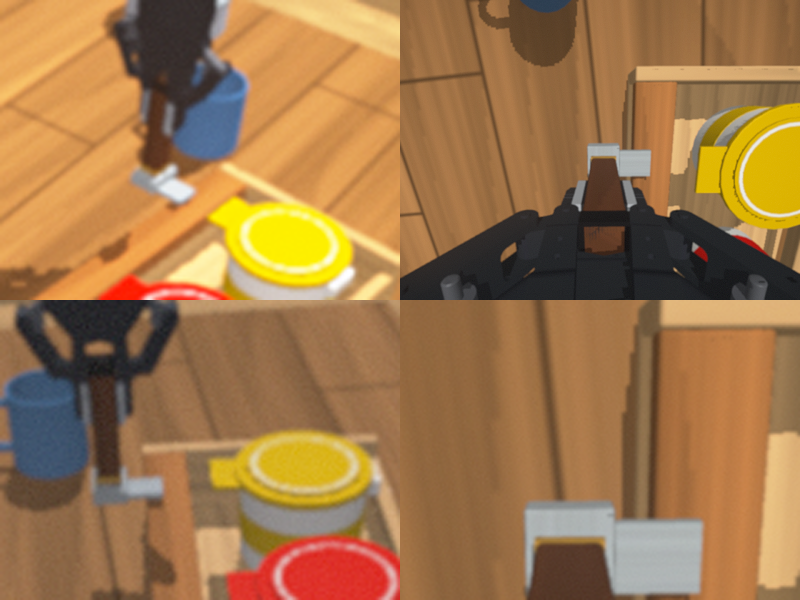

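The toe tip is now over the rail's front edge, level and pointing just below the tab. Inserting 61 mm.

>>> servo_tool --pt "0 0.2 -0.02 0 0" --pt "0 0.4 -0.04 0 0" --pt "0 0.6 -0.06 0 0" --pt "0 0.8 -0.08 0 0" --pt "0 1.0 -0.1 0 0" --pt "0 1.2 -0.12 0 0" --pt "0 1.4 -0.14 0 0" --pt "0 1.52 -0.15 0 0" --pt "0 1.52 -0.15 0 0" --pt "0 1.52 -0.15 0 0"

```text
time: 9.55
eef_pos: [0.5896, 0.2464, 0.1495]
tcp_rot: [0.741, 0.671, -0.001, -0.001]
contact_force: [0.2, -0.6, -2.8]
opening: 0.25
```

```bash
python3 look.py l3.png
```

```text
9.7 [0.589  0.2466 0.1496] -5.623735031007442 [ 0.3382 -0.1209 -2.7094] 0.2498704896189934
wrist yellow_lip [234.7, 324.8] 0.7 [0.616 0.244 0.092]
wrist lifter_mid [263.3, 287.2] 0.66 [0.5908 0.2475 0.1418]
scene yellow_lip [162.1, 365.7] 0.7 [0.6121 0.2452 0.092 ]
scene lifter_mid [216.7, 181.9] 0.83 [ 0.4129 -0.2742  0.1418]
scene lifter_mid [204.0, 219.2] 0.78 [ 0.4502 -0.1868  0.1418]
scene lifter_mid [145.7, 360.4] 0.67 [0.5884 0.2412 0.1418]
scene lifter_mid [241.7, 216.0] 0.55 [ 0.5302 -0.2783  0.1418]
side yellow_lip [124.4, 275.1] 0.86 [0.6199 0.2297 0.092 ]
side lifter_mid [298.8, 229.4] 0.73 [ 0.4646 -0.283   0.1418]
side lifter_mid [258.1, 174.6] 0.71 [ 0.3886 -0.1961  0.1418]
side lifter_mid [104.0, 261.5] 0.66 [0.5899 0.2479 0.1418]
side lifter_mid [309.1, 159.2] 0.6 [ 0.3682 -0.2826  0.1418]
```

View pics/l3.png

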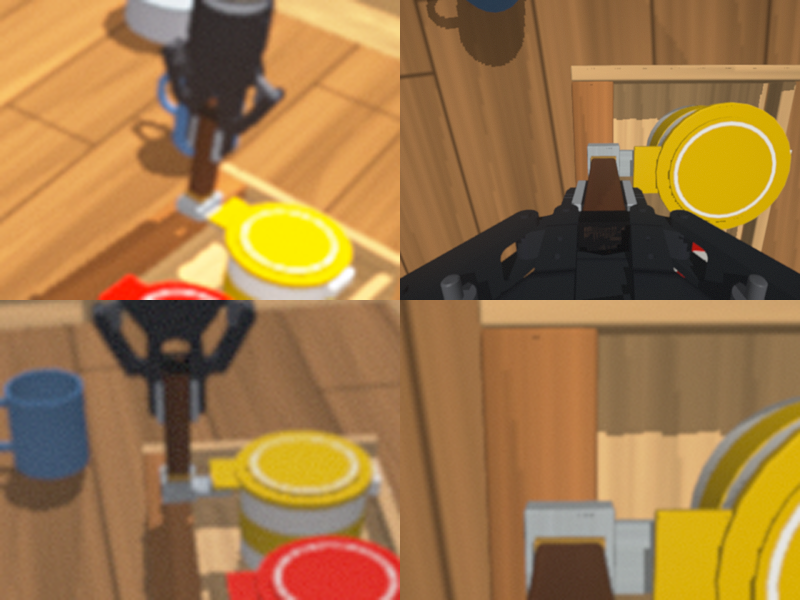

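The toe disappears under the yellow tab at wrist-crop (655,560), so it's hooked. Lifting slowly.

>>> servo_tool --pt "0 0 0 0.1 0" --pt "0 0 0 0.2 0" --pt "0 0 0 0.25 0" --pt "0 0 0 0.3 0" --pt "0 0 0 0.35 0" --pt "0 0 0 0.4 0" --pt "0 0 0 0.43 0" --pt "0 0 0 0.46 0" --pt "0 0 0 0.48 0" --pt "0 0 0 0.5 0"

```text
time: 10.83
eef_pos: [0.5896, 0.2466, 0.1708]
tcp_rot: [0.741, 0.672, -0.0, -0.0]
contact_force: [0.5, -0.1, -3.0]
opening: 0.245
```

>>> servo_tool --pt "0 0 0 0.05 0" --pt "0 0 0 0.1 0" --pt "0 0 0 0.15 0" --pt "0 0 0 0.2 0" --pt "0 0 0 0.25 0" --pt "0 0 0 0.3 0" --pt "0 0 0 0.33 0" --pt "0 0 0 0.33 0" --pt "0 0 0 0.33 0" --pt "0 0 0 0.33 0"

```text
time: 11.67
eef_pos: [0.5896, 0.2466, 0.1843]
tcp_rot: [0.741, 0.672, -0.0, -0.0]
contact_force: [-1.1, -0.6, -1.9]
opening: 0.249
```

```bash
python3 look.py l4.png
```

```text
11.8167 [0.5896 0.2466 0.1841] -5.625586904617478 [ 0.3305 -0.5029 -2.2508] 0.24959685839093732
wrist yellow_lip [235.0, 328.8] 0.58 [0.6227 0.2317 0.092 ]
wrist lifter_mid [264.1, 289.9] 0.86 [0.5922 0.2471 0.1763]
scene yellow_lip [156.8, 366.2] 0.66 [0.6002 0.268  0.092 ]
scene lifter_mid [135.3, 361.7] 0.87 [0.5866 0.2422 0.1763]
scene lifter_mid [217.7, 183.5] 0.79 [ 0.4473 -0.2939  0.1763]
scene lifter_mid [238.9, 214.7] 0.66 [ 0.5462 -0.294   0.1763]
scene lifter_mid [200.4, 216.0] 0.56 [ 0.4634 -0.2068  0.1763]
side yellow_lip [112.7, 272.7] 0.75 [0.6237 0.2869 0.092 ]
side lifter_mid [297.1, 232.1] 0.84 [ 0.4693 -0.3039  0.1763]
side lifter_mid [309.0, 159.0] 0.73 [ 0.3761 -0.3052  0.1763]
side lifter_mid [258.1, 175.0] 0.67 [ 0.3958 -0.2254  0.1763]
side lifter_mid [91.9, 261.2] 0.59 [0.5895 0.2432 0.1763]
```

View pics/l4.png

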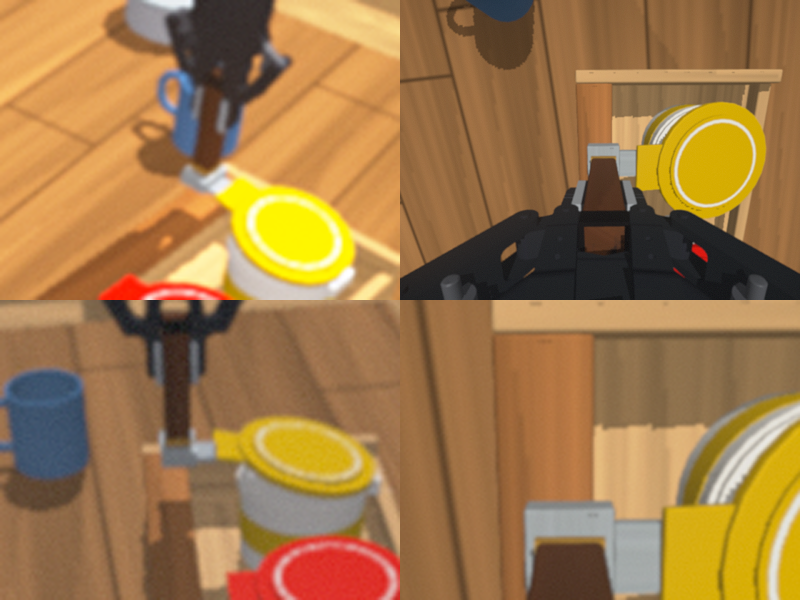

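The lid has snapped free. In the side crop it is tilted up and the tab rests on the toe near (225,445); the red lid is flat. I'll ease down, withdraw and carry the lifter back to its free spot.

>>> servo_tool --pt "0 0 0 -0.1 0" --pt "0 0 0 -0.2 0" --pt "0 0 0 -0.25 0" --pt "0 -0.2 0.02 -0.25 0" --pt "0 -0.5 0.05 -0.25 0" --pt "0 -0.8 0.08 -0.25 0" --pt "0 -1.2 0.12 -0.25 0" --pt "0 -1.6 0.16 -0.25 0" --pt "0 -2.0 0.2 -0.25 0" --pt "0 -2.2 0.22 -0.25 0"

```text
time: 12.95
eef_pos: [0.4993, 0.2556, 0.1737]
tcp_rot: [0.741, 0.672, -0.001, -0.001]
contact_force: [0.8, 0.1, -1.9]
opening: 0.25
```

```bash
python3 look.py l5.png
```

```text
13.1 [0.5013 0.2555 0.1742] -5.590330721069648 [ 0.8093 -0.0957 -1.6549] 0.2437151993803703
wrist yellow_lip [237.6, 469.1] 0.7 [0.6369 0.232  0.092 ]
wrist lifter_mid [264.1, 287.6] 0.8 [0.5007 0.2565 0.1664]
scene yellow_lip [156.8, 370.4] 0.93 [0.6098 0.2762 0.092 ]
scene lifter_mid [218.8, 184.1] 0.93 [ 0.4426 -0.2897  0.1664]
scene lifter_mid [124.3, 334.1] 0.85 [0.4892 0.2501 0.1664]
scene lifter_mid [240.5, 215.5] 0.74 [ 0.5439 -0.2905  0.1664]
scene lifter_mid [202.7, 217.5] 0.73 [ 0.4636 -0.2033  0.1664]
side yellow_lip [113.8, 275.3] 0.83 [0.6293 0.2802 0.092 ]
side lifter_mid [309.7, 158.2] 0.98 [ 0.3728 -0.2996  0.1664]
side lifter_mid [259.3, 175.7] 0.65 [ 0.3949 -0.2194  0.1664]
side lifter_mid [297.4, 228.5] 0.63 [ 0.4644 -0.2969  0.1664]
```

View pics/l5.png

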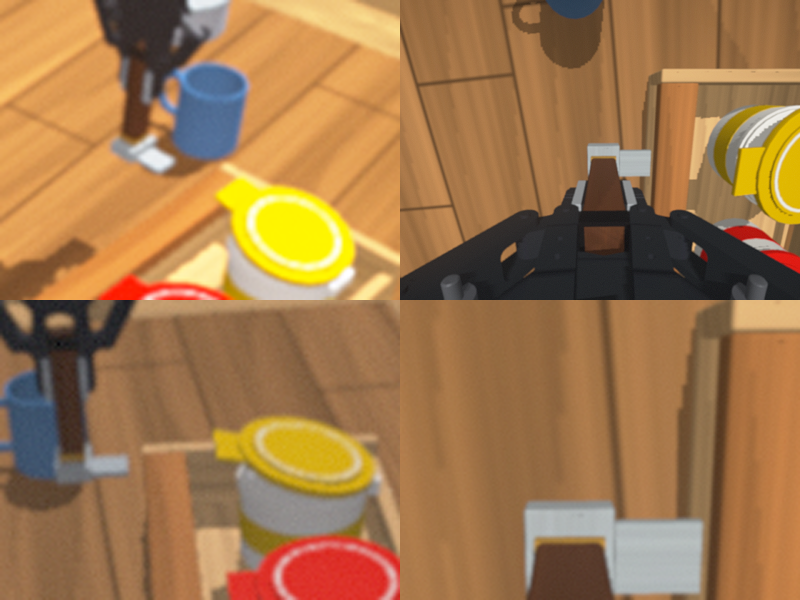

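The lid stays up with the lifter withdrawn; its tab is at side-crop (228,445), well above the shut position. Carrying the lifter back.

>>> servo_tool --pt "0 0 0 0.4 0" --pt "0 0 0 0.8 0" --pt "0 0 -0.6 1.0 0" --pt "0 0 -1.5 1.0 0.1" --pt "0 0 -2.4 1.0 0.2" --pt "0 0 -3.3 1.0 0.4" --pt "0 0 -4.2 1.0 0.6" --pt "0 0 -5.1 1.0 0.8" --pt "0 0 -6.0 1.0 1.0" --pt "0 0 -6.9 1.0 1.05"

```text
time: 14.23
eef_pos: [0.5022, -0.0227, 0.2143]
tcp_rot: [0.709, 0.705, -0.0, 0.0]
contact_force: [-0.1, 0.1, -1.4]
opening: 0.25
```

>>> servo_tool --pt "0 0 -0.9 0 0" --pt "0 0 -1.8 0 0" --pt "0 0 -2.7 0 0" --pt "0 0 -3.6 0 0" --pt "0 0 -4.5 0 0" --pt "0 0 -5.4 0 0" --pt "0 0 -6.3 0 0" --pt "0 0 -7.2 0 0" --pt "0 0 -7.8 0 0" --pt "0 0 -7.9 0 0"

```text
time: 15.07
eef_pos: [0.5017, -0.3436, 0.2141]
tcp_rot: [0.711, 0.703, -0.001, 0.001]
contact_force: [-0.4, 0.2, -1.4]
opening: 0.248
```

>>> servo_tool --pt "0 0 0 -0.6 0" --pt "0 0 0 -1.2 0" --pt "0 0 0 -1.8 0" --pt "0 0 0 -2.3 0" --pt "0 0 0 -2.8 0" --pt "0 0 0 -3.2 0" --pt "0 0 0 -3.4 0" --pt "0 0 0 -3.48 0" --pt "0 0 0 -3.5 0" --pt "0 0 0 -3.5 0"

```text
time: 15.9
eef_pos: [0.5023, -0.3439, 0.075]
tcp_rot: [0.711, 0.703, -0.001, 0.002]
contact_force: [1.0, -0.5, -1.5]
opening: 0.248
```

>>> servo_tool --pt "0 0 0 -0.02 0" --pt "0 0 0 -0.04 0" --pt "0 0 0 -0.06 0" --pt "0 0 0 -0.08 0" --pt "0 0 0 -0.08 0" --pt "0 0 0 -0.08 0" --pt "0 0 0 -0.08 0" --pt "0 0 0 -0.08 0" --pt "0 0 0 -0.08 0" --pt "0 0 0 -0.08 0"

```text
time: 16.73
eef_pos: [0.5023, -0.3439, 0.0718]
tcp_rot: [0.711, 0.703, -0.001, 0.002]
contact_force: [-0.0, 0.7, -3.2]
opening: 0.251
```

>>> servo_tool --pt "0 0 0 -0.01 0" --pt "0 0 0 -0.02 0" --pt "0 0 0 -0.03 0" --pt "0 0 0 -0.04 0" --pt "0 0 0 -0.04 0" --pt "0 0 0 -0.04 0" --pt "0 0 0 -0.04 0" --pt "0 0 0 -0.04 0" --pt "0 0 0 -0.04 0" --pt "0 0 0 -0.04 0"

```text
time: 17.57
eef_pos: [0.5023, -0.3441, 0.0708]
tcp_rot: [0.711, 0.703, -0.001, 0.002]
contact_force: [-3.7, 2.0, 5.5]
opening: 0.248
```

Contact with the bench (the force changed sign). Releasing slowly, then rising.

>>> servo_tool --pt "0.35 0 0 0 0" --pt "0.45 0 0 0 0" --pt "0.6 0 0 0 0" --pt "0.8 0 0 0 0" --pt "1 0 0 0 0" --pt "1 0 0 0 0" --pt "1 0 0 0 0" --pt "1 0 0 0 0" --pt "1 0 0 0 0" --pt "1 0 0 0 0"

```text
time: 18.4
eef_pos: [0.5024, -0.3441, 0.0709]
tcp_rot: [0.711, 0.703, -0.001, 0.002]
contact_force: [0.6, 0.6, -0.2]
opening: 1.003
```

>>> servo_tool --pt "1 0 0 0.3 0" --pt "1 0 0 0.8 0" --pt "1 0 0 1.4 0" --pt "1 0 0 2.0 0" --pt "1 0 0 2.8 0" --pt "1 0 0 3.4 0" --pt "1 0 0 4.0 0" --pt "1 0 0 4.5 0" --pt "1 0 0 4.5 0" --pt "1 0 0 4.5 0"

```text
time: 19.23
eef_pos: [0.5029, -0.3446, 0.2533]
tcp_rot: [0.711, 0.703, -0.001, 0.004]
contact_force: [0.5, 0.3, -0.2]
opening: 1.0
```

```bash
python3 - <<'E'
from h import *
fs=[ctrl.read_camera(n)["frame"] for n in("scene","side","wrist")]
st=ctrl.get_state();print(st["time"],st["eef_pos"],st["contact_force"],st["opening"])
s,d,w=fs
def c(f,b):return cv2.resize(f[b[1]:b[3],b[0]:b[2]],(400,300),interpolation=cv2.INTER_CUBIC)
cv2.imwrite("pics/end.png",np.vstack([np.hstack([c(s,(100,160,300,310)),c(d,(120,230,320,380))]),np.hstack([c(d,(200,60,360,180)),c(w,(0,0,560,420))])])[...,::-1])
E
```

```text
19.3833 [ 0.50163139 -0.34347039  0.24894863] [ 0.21808602 -0.35393437  0.12087281] 0.9974717065690349
```

View pics/end.png

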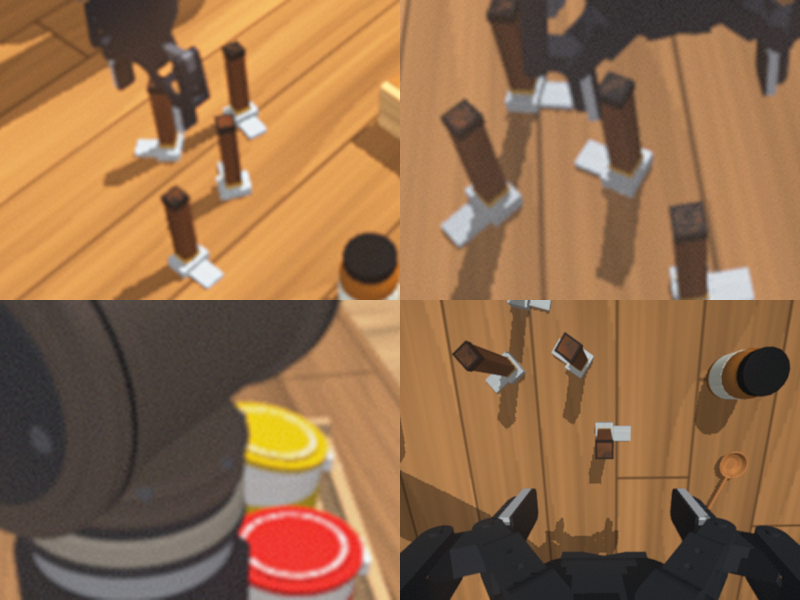

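The lifter stands upright and free (scene crop (180,235)), the yellow lid is still tilted open, the red lid is flat, and the gripper is clear. Handing in.

```bash
python3 -c "
from plant import ctrl
print(ctrl.sign_off())"
```

```text
the job is handed in; nothing more can be done
None
```

The yellow lid is open, the red tub is still shut, and the lifter is back upright on the bench and released. I handed the job in at about 19.4 s, and sign-off gave no verdict.

- **Lifter:** I took the one farthest to the robot's right, at about (0.50, -0.335).
- **Opening the lid:** I slid the toe about 18 mm under the yellow lip and raised it straight up, since the tool can't tilt. By my estimate from the toe height, the lip rose about 30 mm (about 0.2 rad). That is a little above the 25 mm asked for. I had no direct reading of the lid angle or of the force on it.
- **Putting it back:** I backed the lifter out, and the lid stayed open. I set the lifter down within about 1 cm of where it started.

**Last checks:** The final pictures show the lifter upright and clear of the gripper, with the wrist force near zero. The red lid is flat. The yellow lid still looks tilted open, but the arm hid part of it in that picture; the clear view was just after I withdrew the lifter. The networks' readings of the yellow lip differed by 1–2 cm between cameras, so I positioned the lifter mainly from the wrist camera and the tab's corners. No check failed.

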